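# Tip the nut tote so the nuts gather in its pour corner, and hold it there

## Task

Two identical white parts totes with black carrying grips stand on the bench: one holds three hex nuts, the other three slotted clamp straps. Lift the one with the hex nuts by its grip, and over the stack of wipes tip it towards its low, cut-off pour corner, about 35 degrees, until all three nuts have slid into that corner, so that a colleague can pick them out over the wipes. Finish still holding the tote tipped like that in the gripper, still, with the pour corner above the middle of the stack and clear of it by several centimetres; spill nothing, and leave the tote with the straps where it stands.

Things in the scene. Friction and masses are not known exactly. Their poses are not given: they have to be found in the camera images.
- tote_a: loose white plastic parts tote, open-topped, 160 (x) x 116 (y) x 42 mm, walls 3 mm, floor 4 mm, 0.28 kg; origin under the middle of its underside, z up. It holds either the three nuts or the three straps, differing from start to start: compare positions. Pour corner at +x +y, the other corners square. Slippery inside: parts slide from about 15 deg of tilt, along a wall from about 25
- tote_b: the other tote, identical to tote_a in every measure. Obstacles round the totes: the black case with a keyboard on it at the right of the bench is 0.25 m high (pass above it, not through it, when coming from the right); bottle and wafer cassette stand at the back left; everything else beside and behind the wipes is under 65 mm high
- tote_a_grip (a point): middle of the black carrying grip of tote_a, 95 mm above the tote's origin: a bar along the tote's x, 110 mm long, 12 mm wide (y), 18 mm high, joined rigidly to the middle of both short ends by steel straps; free all round down to the rim, 53 mm below. Grasp it at its middle, across
- tote_a_lip (a point): pour corner of tote_a: middle of the foot of its low wall on the inside floor, 68, 46, 4 mm from the tote's origin. The corner is cut off at 45 deg (20 mm off both sides), its wall 22 mm high, the side walls slope down to it over 25 mm. The point's x points out through the corner, 45 deg between the tote's x and y; z as the tote's
- tote_b_grip (a point): middle of the black carrying grip of tote_b, 95 mm above the tote's origin: a bar along the tote's x, 110 mm long, 12 mm wide (y), 18 mm high, joined rigidly to the middle of both short ends by steel straps; free all round down to the rim, 53 mm below. Grasp it at its middle, across
- tote_b_lip (a point): pour corner of tote_b: middle of the foot of its low wall on the inside floor, 68, 46, 4 mm from the tote's origin. The corner is cut off at 45 deg (20 mm off both sides), its wall 22 mm high, the side walls slope down to it over 25 mm. The point's x points out through the corner, 45 deg between the tote's x and y; z as the tote's
- nut_1: loose steel hex nut, 17 mm across flats, 8 mm thick, with a 9 mm hole; origin at the middle of its underside. All three nuts start in one tote, near the middle of its floor
- nut_2: as nut_1
- nut_3: as nut_1
- strap_1: loose slotted steel clamp strap, 44 x 14 x 6 mm; origin at the middle of its underside. All three straps start in the other tote
- strap_2: as strap_1
- strap_3: as strap_1
- wipe_pack: flat stack of white cleanroom wipes, 124 x 158 mm and 23 mm high, does not move; origin at the middle of its underside, on the bench, x along its short side

How it is judged:
By the outcome, as a careful person would: the job done as asked, in the order asked, and still so for the second after the job is handed in, while the arm keeps its last pose, push and grip.
It also fails if it takes over 40 s, if anything falls off the work surface, if the arm or the gripper's body presses on something with over 40 N, if the wrist force passes 120 N, or if a joint passes its speed limit or range.

## Robot

A 7-joint arm with a two-finger parallel gripper is mounted at the origin on a cart in front of the work surface, level with it; the furniture and walls round the work are solid. World frame = base frame: x ahead of the robot, y to its left, z up, the work surface at z = 0. Lengths are in m, angles in rad, forces in N, time in s.
With the tool pointing down it reaches from about 0.425 to 0.975 m from the base axis. Payload 16.7 kg.
Tool frame: the origin (TCP) lies at the very end of the fingers, on their centre line; the grasp point (between the pads) lies 19 mm behind it; z points along the fingers, y is the line along which they close (so a half turn about z gives the same grasp; the last joint's range is limited). The gripper opens to 85 mm and grips with 20 to 120 N. Pads are 22 mm wide; open, the fingers measure 114 mm over their backs; the gripper's body (76 mm by 85 mm) begins 54 mm behind the grasp point. The pads swing forward as they close: fully open they stand 13 mm farther back than shut.
Start: joints at [0.989, 0.426, 0.074, 1.606, -0.034, 1.111, -0.067], TCP at [0.283, -0.613, 0.231] pointing down, gripper open.
Joint ranges: [-2.85, 2.85], [-0.5, 2.14], [-1.23, 1.37], [0.21, 2.46], [-1.02, 4.16], [0.16, 2.05], [-2.73, 2.73]. Speed limits (rad/s): [1.89, 1.89, 2.39, 2.39, 3.01, 3.01, 3.01].

## Interface

Orientations are given as a unit quaternion [w, x, y, z].
In Python, from workcell import robot gives the robot as it stands. The module is installed in compiled form; this text tells all that it offers.
- The arm moves only by the tool step_arm, never from a script. Its argument "plan" is a list of rows, each a list of 5 numbers: the finger opening in m, from 0 to 0.0854, then the shift along the tool's x, y, z in m, then the turn about the tool's z in degrees. A call has 1 to 5 rows; each row shifts and turns the commanded pose from where the row before left it, along the tool's axes as they then stand; what a row does not reach is not made up. A row lasts 1/10 s, in which the tool goes at most 50 mm and 8.59 degrees, less where a joint would pass 70% of its speed; a pose out of reach is approached as far as the arm can. A call with a gripper value outside its range is refused whole. The fingers move at their own pace and stop on an object; "newtons" is the grip in N (left out, the last holds). Time passes only in rows, so rows that do not move let the fingers close. It gives the time, the measured TCP pose, the force, the opening and the grip force at its end, in the units of the state.
- robot.read_state(): the state, without advancing time (a new reading comes with each control period).
- robot.capture(name): name is "scene" or "side" or "wrist"; returns the picture (384x512x3 uint8, red, green, blue); there is no depth.
- robot.camera_params(name): a dict with "fx", "fy", "cx", "cy" (pixels), "R" (3x3) and "t" (3): a world point X has camera coordinates R X + t. Camera axes: x right, y down, z forward; pixel columns grow to the right and rows downward; lengths in m; the calibration is good to about 2 mm. A picture is of the moment at which its call begins: read the wrist's pose just before it. camera_params takes no time and is no camera call; for the wrist camera it gives the pose at the moment of the call.
- robot.sign_off(): hands the job in; it is judged then, once.
The state is a dict: "t": time; "qpos": joint angles; "dq": joint speeds; "effort": joint torques, N m; "ee_pos": TCP position; "eef_rot": TCP orientation; "force": force on the tool from outside, world axes, zero at the start; "moment": the same for the moment, N m; "finger_gap": finger opening in m; "gripper_force": force on a finger pad.
Only numpy, scipy, OpenCV 4.12 (cv2) and the standard library are available. Lean on these libraries where they do the work, as an engineer would, in place of code of your own. Each camera call takes 0.05 s, during which the arm holds its last target. There are 200 camera calls.

## Working session

There is one attempt and no reset: what is moved stays moved. The work goes in short steps, Python scripts to look and compute and a tool call to move; the robot and the scene stay as the last step left them, time stands still between calls to the robot, and variables do not carry over. Pictures are saved under pics/ and viewed, at most 10 in all, crops included, and the job is handed in when it is done.

Besides the shell and the picture viewer there is one more tool, called after ">>>" as name([rows], argument=value, ...), one row to a line, values as JSON. step_arm: Moves the arm, as the interface text tells. Its arguments: {"type":"object","properties":{"plan":{"type":"array","items":{"type":"array","items":{"type":"number"}}},"newtons":{"type":"number"}},"required":["plan"]}

```bash
ls; mkdir -p pics; python3 - <<'E'
from workcell import robot
import cv2,numpy as np
for n in("scene","side"):
    im=robot.capture(n); cv2.imwrite(f"pics/{n}0.png",cv2.resize(im[:,:,::-1],(800,600),interpolation=cv2.INTER_CUBIC))
    p=robot.camera_params(n);print(n,{k:np.round(v,3).tolist() for k,v in p.items()})
s=robot.read_state();print({k:np.round(v,3).tolist() for k,v in s.items()})
E
```

```text
pics
scene {'fx': 422.026, 'fy': 422.026, 'cx': 252.31, 'cy': 190.074, 'R': [[-0.248, 0.969, 0.006], [0.713, 0.187, -0.676], [-0.656, -0.164, -0.737]], 't': [0.046, -0.325, 1.419]}
side {'fx': 353.92, 'fy': 353.92, 'cx': 258.153, 'cy': 193.95, 'R': [[0.826, -0.564, -0.003], [-0.374, -0.543, -0.751], [0.422, 0.622, -0.66]], 't': [-0.379, 0.331, 0.617]}
{'t': 0.1, 'qpos': [0.989, 0.427, 0.074, 1.607, -0.034, 1.111, -0.067], 'dq': [0.001, -0.002, -0.0, -0.001, -0.0, -0.002, -0.001], 'effort': [0.011, -95.152, 3.773, -46.44, 0.02, 0.007, 0.0], 'ee_pos': [0.283, -0.612, 0.231], 'eef_rot': [-0.001, 0.977, 0.215, -0.0], 'force': [0.255, -0.546, 0.689], 'moment': [0.002, 0.007, -0.021], 'gripper_force': 0.0, 'finger_gap': 0.086}
```

View pics/scene0.png

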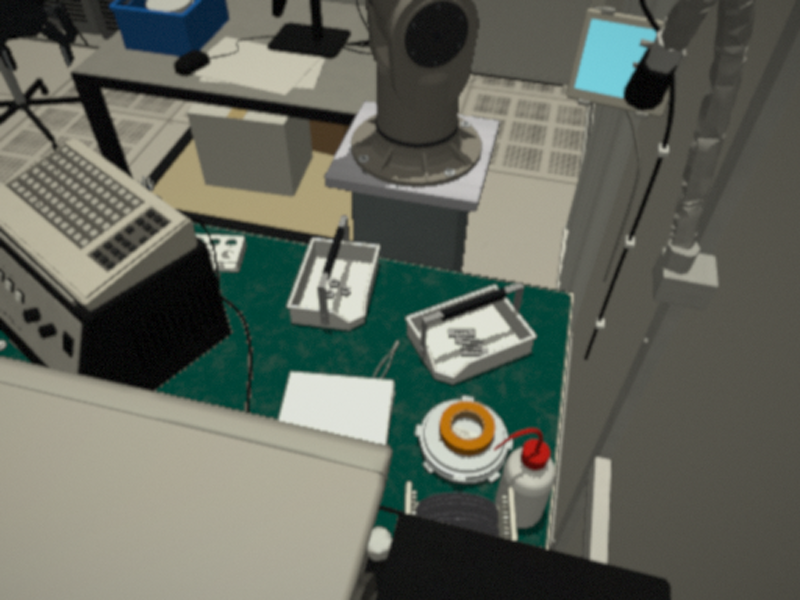

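View pics/side0.png

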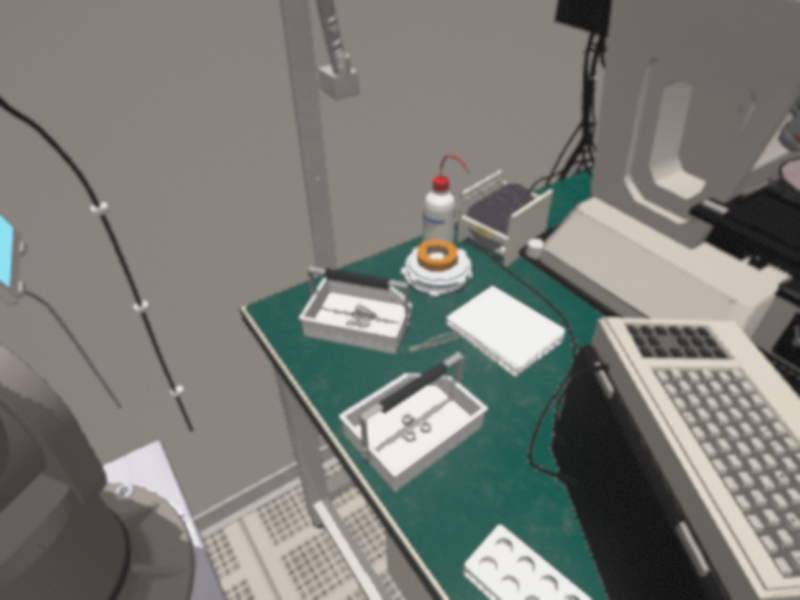

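The scene picture shows the nut tote left of centre (bar from about (343,222) to (325,300), pour corner at (357,322)), the strap tote on the right, and the wipes at (335,410). In the side picture the nuts are at (415,425), the nut tote's bar runs from (383,412) to (445,368), and the wipes' top corners are at (495,288), (447,322), (517,372) and (565,330).

```bash
cat > h.py <<'E'
from workcell import robot
import numpy as np
S=1.5625
def pt(cam,u,v,z,s=S):
    p=robot.camera_params(cam);R=np.array(p["R"]);t=np.array(p["t"])
    d=R.T@np.array([(u/s-p["cx"])/p["fx"],(v/s-p["cy"])/p["fy"],1]);c=-R.T@t
    return c+d*(z-c[2])/d[2]
def proj(cam,X,s=S):
    p=robot.camera_params(cam);q=np.array(p["R"])@np.array(X)+np.array(p["t"])
    return np.array([p["fx"]*q[0]/q[2]+p["cx"],p["fy"]*q[1]/q[2]+p["cy"]])*s
E
python3 - <<'E'
from h import *
import cv2
np.set_printoptions(precision=3,suppress=True)
for q in[(495,288),(447,322),(517,372),(565,330)]: print("wipe",pt("side",*q,.023))
for q in[(290,372),(394,380)]: print("wipeS",pt("scene",*q,.023))
for q in[(312,238),(380,243),(290,320)]: print("rimS",pt("scene",*q,.042))
for q in[(340,415),(487,408),(398,485)]: print("rimSide",pt("side",*q,.042))
for q in[(383,412),(445,368)]: print("bar",pt("side",*q,.104))
for q in[(343,222),(325,290)]: print("barS",pt("scene",*q,.104))
a=robot.capture("scene");b=robot.capture("side")
A=cv2.resize(a[140:225,175:255],(400,425),interpolation=3);B=cv2.resize(b[220:320,210:320],(400,364),interpolation=3)
A=cv2.copyMakeBorder(A,0,0,0,0,0);B=cv2.copyMakeBorder(B,0,61,0,0,0)
cv2.imwrite("pics/crop.png",np.hstack([A,B])[:,:,::-1])
E
```

```text
wipe [0.738 0.118 0.023]
wipe [0.613 0.096 0.023]
wipe [ 0.633 -0.051  0.023]
wipe [ 0.761 -0.028  0.023]
wipeS [ 0.646 -0.043  0.023]
wipeS [0.621 0.111 0.023]
rimS [ 0.377 -0.101  0.042]
rimS [0.359 0.018 0.042]
rimS [ 0.565 -0.071  0.042]
rimSide [0.366 0.017 0.042]
rimSide [ 0.54  -0.088  0.042]
rimSide [ 0.373 -0.115  0.042]
bar [ 0.393 -0.053  0.104]
bar [ 0.5   -0.039  0.104]
barS [ 0.39  -0.036  0.104]
barS [ 0.544 -0.016  0.104]
```

View pics/crop.png

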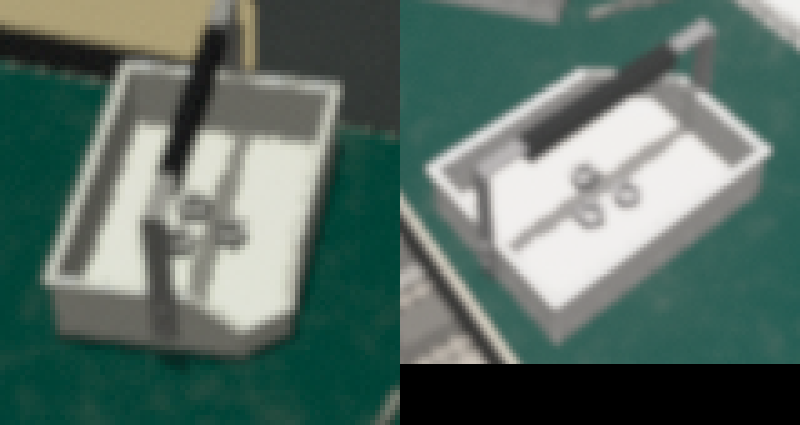

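```bash
python3 - <<'E'
from h import *
from scipy.optimize import least_squares
np.set_printoptions(precision=4,suppress=True)
sc=lambda u,v:(175+u/5,140+v/5); sd=lambda u,v:(210+u/3.636,220+v/3.636)
h,w=.08,.058
O=[("scene",sc(120,65),(-h,-w,.042)),("scene",sc(340,85),(-h,w,.042)),("scene",sc(45,285),(h,-w,.042)),
("side",sd(430,170),(-h,w,.042)),("side",sd(770,150),(h,-w,.042)),("side",sd(557,313),(-h,-w,.042)),
("side",sd(527,140),(-.055,0,.095)),("side",sd(672,64),(.055,0,.095)),("scene",sc(217,32),(-.055,0,.095)),("scene",sc(176,172),(.055,0,.095))]
def f(p):
    c,s=np.cos(p[2]),np.sin(p[2])
    return np.ravel([proj(k,(p[0]+c*X[0]-s*X[1],p[1]+s*X[0]+c*X[1],X[2]),1)-q for k,q,X in O])
r=least_squares(f,[.45,-.04,.1],loss="soft_l1",f_scale=1.);print(r.x,np.degrees(r.x[2]));print(f(r.x).reshape(-1,2))
W=[("side",(495,288),(.062,.079)),("side",(447,322),(-.062,.079)),("side",(517,372),(-.062,-.079)),("side",(565,330),(.062,-.079)),("scene",(290,372),(-.062,-.079)),("scene",(394,380),(-.062,.079))]
def g(p):
    c,s=np.cos(p[2]),np.sin(p[2])
    return np.ravel([proj(k,(p[0]+c*X[0]-s*X[1],p[1]+s*X[0]+c*X[1],.023))-q for k,q,X in W])
r=least_squares(g,[.69,.03,.1]);print(r.x);print(g(r.x).reshape(-1,2))
from scipy.spatial.transform import Rotation as R
q=robot.read_state()["eef_rot"];print(R.from_quat(np.roll(q,-1)).as_matrix())
E
```

```text
[ 0.4718 -0.0517  0.0855] 4.901184662879957
[[ -7.2607   3.2064]
 [ -9.3714   4.2434]
 [ -9.1734   2.881 ]
 [-98.0543  -0.0331]
 [-99.4511   0.9453]
 [-97.8003  -1.6371]
 [-98.5794   3.6023]
 [-98.0095  -2.0926]
 [ -9.3557   3.8359]
 [-11.8568   6.2782]]
[0.6902 0.0381 0.1326]
[[-1.2324 -2.6221]
 [-2.0125 -5.1502]
 [ 1.7639 -2.9461]
 [ 2.2531  0.9128]
 [-1.6271 -4.3733]
 [-1.2759 -1.8275]]
[[ 0.9078  0.4194 -0.0004]
 [ 0.4194 -0.9078  0.0007]
 [-0.     -0.0008 -1.    ]]
```

```bash
python3 - <<'E'
from h import *
from scipy.optimize import least_squares
np.set_printoptions(precision=4,suppress=True)
sc=lambda u,v:(175+u/5,140+v/5); sd=lambda u,v:(210+(u-400)/3.636,220+v/3.636)
h,w=.08,.058
O=[("scene",sc(120,65),(-h,-w,.042)),("scene",sc(340,85),(-h,w,.042)),("scene",sc(45,285),(h,-w,.042)),
("side",sd(430,170),(-h,w,.042)),("side",sd(770,150),(h,-w,.042)),("side",sd(557,313),(-h,-w,.042)),
("side",sd(527,140),(-.055,0,.095)),("side",sd(672,64),(.055,0,.095)),("scene",sc(217,32),(-.055,0,.095)),("scene",sc(176,172),(.055,0,.095))]
def f(p):
    c,s=np.cos(p[2]),np.sin(p[2])
    return np.ravel([proj(k,(p[0]+c*X[0]-s*X[1],p[1]+s*X[0]+c*X[1],X[2]),1)-q for k,q,X in O])
for y in(-.2,.1):
    r=least_squares(f,[.45,-.04,y],loss="soft_l1",f_scale=1.);print(r.cost,r.x,np.degrees(r.x[2]));print(f(r.x).reshape(-1,2))
E
```

```text
13.030269955320701 [ 0.4522 -0.0359  0.0982] 5.628851349158053
[[ 0.2023 -0.3585]
 [-2.0911  0.2298]
 [-0.0009 -1.3552]
 [ 0.2447 -0.3054]
 [-1.3079 -0.2542]
 [-0.099  -2.4056]
 [-1.066   3.0198]
 [-0.1393 -2.9714]
 [-1.445  -0.0504]
 [-2.7071  1.8741]]
13.030269955321481 [ 0.4522 -0.0359  0.0982] 5.62885104940952
[[ 0.2023 -0.3585]
 [-2.0911  0.2298]
 [-0.0009 -1.3552]
 [ 0.2447 -0.3054]
 [-1.3079 -0.2542]
 [-0.099  -2.4056]
 [-1.066   3.0198]
 [-0.1393 -2.9714]
 [-1.445  -0.0504]
 [-2.7071  1.8741]]
```

>>> step_arm([
  [0.085,0,0,-0.05,0],
  [0.085,0,0,-0.05,0],
  [0.085,0,0,-0.05,0],
  [0.085,0,0,-0.05,0],
  [0.085,0,0,-0.05,0],
])

```text
t: 0.7
ee_pos: [0.2828, -0.6123, 0.4835]
eef_rot: [0.0, 0.977, 0.215, 0.0]
force: [0.4, -1.8, 0.3]
finger_gap: 0.0852
gripper_force: 0.0
```

>>> step_arm([
  [0.085,0,0,-0.05,0],
  [0.085,0,0,-0.05,0],
  [0.085,0,0,-0.05,0],
  [0.085,0,0,-0.05,0],
  [0.085,0,0,-0.05,0],
])

```text
t: 1.2
ee_pos: [0.2793, -0.6056, 0.6976]
eef_rot: [0.017, 0.977, 0.214, 0.005]
force: [0.5, 0.4, -1.3]
finger_gap: 0.0852
gripper_force: 0.0
```

>>> step_arm([
  [0.085,0,0,-0.05,0],
  [0.085,0,0,-0.05,0],
  [0.085,0,0,-0.05,0],
  [0.085,0,0,-0.05,0],
])

```text
t: 1.6
ee_pos: [0.2539, -0.5543, 0.7852]
eef_rot: [0.086, 0.973, 0.212, 0.021]
force: [0.6, 0.4, -0.3]
finger_gap: 0.0851
gripper_force: 0.0
```

>>> step_arm([
  [0.085,0,0,0.02,0],
  [0.085,0,0,0.05,0],
  [0.085,0,0,0.05,0],
  [0.085,0,0,0,0],
  [0.085,0,0,0,0],
])

```text
t: 2.1
ee_pos: [0.2638, -0.5733, 0.6704]
eef_rot: [0.086, 0.973, 0.213, 0.021]
force: [-0.2, -0.2, 3.0]
finger_gap: 0.0851
gripper_force: 0.0
```

```bash
python3 - <<'E'
from h import *
s=robot.read_state();print({k:np.round(s[k],3).tolist() for k in("t","qpos","ee_pos","eef_rot","dq")})
E
```

```text
{'t': 2.1, 'qpos': [0.699, 0.196, 0.449, 1.032, -0.089, 1.754, -0.03], 'ee_pos': [0.264, -0.573, 0.67], 'eef_rot': [0.086, 0.973, 0.213, 0.021], 'dq': [0.006, -0.002, 0.015, -0.112, -0.006, 0.009, 0.001]}
```

>>> step_arm([
  [0.085,0,-0.03,0.04,0],
  [0.085,0,-0.03,0.04,0],
  [0.085,0,-0.03,0.04,0],
  [0.085,0,-0.03,0.04,0],
  [0.085,0,-0.03,0.04,0],
])

```text
t: 2.6
ee_pos: [0.2187, -0.4744, 0.4519]
eef_rot: [0.089, 0.973, 0.212, 0.022]
force: [-0.2, -1.3, 0.3]
finger_gap: 0.0852
gripper_force: 0.0
```

>>> step_arm([
  [0.085,0,-0.045,0.01,0],
  [0.085,0,-0.045,0.01,0],
  [0.085,0,-0.045,0.01,0],
  [0.085,0,-0.045,0.01,0],
])

```text
t: 3.0
ee_pos: [0.1481, -0.3194, 0.3817]
eef_rot: [0.089, 0.973, 0.211, 0.022]
force: [0.8, 0.4, 1.1]
finger_gap: 0.0851
gripper_force: 0.0
```

```bash
cat >> h.py <<'E'
from scipy.spatial.transform import Rotation as Ro
def st():
    s=robot.read_state();M=Ro.from_quat(np.roll(s["eef_rot"],-1)).as_matrix()
    print("t",round(s["t"],2),"q",np.round(s["qpos"],2).tolist(),"p",np.round(s["ee_pos"],4).tolist(),"F",np.round(s["force"],1).tolist(),"gap",round(s["finger_gap"],4),"gf",round(s["gripper_force"],1))
    z=M[:,2];print("toolx az",round(np.degrees(np.arctan2(M[1,0],M[0,0])),1),"lean",round(np.degrees(np.arccos(-z[2])),1),"toward az",round(np.degrees(np.arctan2(z[1],z[0])),1));print(np.round(M,3))
    return s,M
E
python3 -c "
from h import *
st()"
```

```text
t 3.0 q [0.6, -0.42, 0.2, 2.13, 0.15, 1.25, -0.38] p [0.1481, -0.3194, 0.3817] F [0.8, 0.4, 1.1] gap 0.0851 gf 0.0
toolx az 24.5 lean 10.5 toward az -63.7
[[ 0.91   0.407  0.081]
 [ 0.415 -0.895 -0.163]
 [ 0.006  0.182 -0.983]]
```

>>> step_arm([
  [0.085,0,-0.03,0,0],
  [0.085,0,-0.03,0,0],
  [0.085,0,-0.03,0,0],
])

```text
t: 3.3
ee_pos: [0.1255, -0.2718, 0.3757]
eef_rot: [0.09, 0.973, 0.214, 0.024]
force: [0.6, 0.3, -0.1]
finger_gap: 0.0852
gripper_force: 0.0
```

```bash
python3 -c "
from h import *
st()"
```

```text
t 3.3 q [0.89, -0.49, -0.01, 2.19, 0.04, 1.26, -0.26] p [0.1255, -0.2718, 0.3757] F [0.6, 0.3, -0.1] gap 0.0852 gf 0.0
toolx az 24.8 lean 10.7 toward az -62.6
[[ 0.908  0.411  0.085]
 [ 0.42  -0.893 -0.164]
 [ 0.009  0.185 -0.983]]
```

>>> step_arm([
  [0.085,0,-0.04,0.0,0],
  [0.085,0,-0.04,0.0,0],
  [0.085,0,-0.04,0.0,0],
])

```text
t: 3.6
ee_pos: [0.1202, -0.2558, 0.3644]
eef_rot: [0.082, 0.973, 0.215, 0.019]
force: [0.7, 0.5, 1.0]
finger_gap: 0.0852
gripper_force: 0.0
```

```bash
python3 -c "
from h import *
st()"
```

```text
t 3.6 q [1.29, -0.49, -0.25, 2.21, -0.11, 1.24, -0.05] p [0.1202, -0.2558, 0.3644] F [0.7, 0.5, 1.0] gap 0.0852 gf 0.0
toolx az 25.0 lean 9.7 toward az -64.5
[[ 0.907  0.416  0.072]
 [ 0.422 -0.894 -0.152]
 [ 0.002  0.168 -0.986]]
```

>>> step_arm([
  [0.085,0,-0.035,0.035,0],
  [0.085,0,-0.035,0.035,0],
  [0.085,0,-0.035,0.035,0],
  [0.085,0,-0.035,0.035,0],
])

```text
t: 4.0
ee_pos: [0.1025, -0.2133, 0.2431]
eef_rot: [0.063, 0.974, 0.219, 0.015]
force: [-0.5, 0.4, 0.4]
finger_gap: 0.0851
gripper_force: 0.0
```

```bash
python3 -c "
from h import *
st()"
```

```text
t 4.0 q [1.42, -0.5, -0.39, 2.46, -0.2, 1.03, 0.03] p [0.1025, -0.2133, 0.2431] F [-0.5, 0.4, 0.4] gap 0.0851 gf 0.0
toolx az 25.3 lean 7.4 toward az -64.3
[[ 0.904  0.424  0.056]
 [ 0.428 -0.896 -0.116]
 [ 0.001  0.129 -0.992]]
```

>>> step_arm([
  [0.085,0,-0.04,0,0],
  [0.085,0,-0.04,0,0],
])

```text
t: 4.2
ee_pos: [0.0915, -0.1983, 0.2417]
eef_rot: [0.035, 0.978, 0.208, 0.007]
force: [0.1, 0.4, 0.3]
finger_gap: 0.0851
gripper_force: 0.0
```

```bash
python3 -c "
from h import *
st()"
```

```text
t 4.2 q [1.49, -0.5, -0.42, 2.45, -0.22, 1.09, 0.05] p [0.0915, -0.1983, 0.2417] F [0.1, 0.4, 0.3] gap 0.0851 gf 0.0
toolx az 24.0 lean 4.1 toward az -67.3
[[ 0.914  0.406  0.027]
 [ 0.407 -0.911 -0.065]
 [-0.002  0.071 -0.997]]
```

>>> step_arm([
  [0.085,0,-0.04,0,0],
  [0.085,0,-0.03,0,0],
])

```text
t: 4.4
ee_pos: [0.0861, -0.1833, 0.2419]
eef_rot: [0.013, 0.978, 0.207, 0.002]
force: [-0.7, -0.6, 0.7]
finger_gap: 0.085
gripper_force: 0.0
```

```bash
python3 -c "
from h import *
st()"
```

```text
t 4.4 q [1.45, -0.5, -0.4, 2.45, -0.2, 1.13, 0.02] p [0.0861, -0.1833, 0.2419] F [-0.7, -0.6, 0.7] gap 0.085 gf 0.0
toolx az 23.9 lean 1.5 toward az -70.4
[[ 0.915  0.404  0.009]
 [ 0.404 -0.914 -0.024]
 [-0.002  0.025 -1.   ]]
```

>>> step_arm([
  [0.085,0,0.04,-0.02,0],
  [0.085,0,0.045,-0.02,0],
  [0.085,0.01,0.045,-0.02,0],
  [0.085,0.02,0.045,0,0],
  [0.085,0.04,0.02,0,0],
])

```text
t: 4.9
ee_pos: [0.2353, -0.3318, 0.3063]
eef_rot: [0.013, 0.977, 0.212, 0.004]
force: [0.3, -1.4, 0.3]
finger_gap: 0.085
gripper_force: 0.0
```

>>> step_arm([
  [0.085,0.05,0,0,0],
  [0.085,0.05,0,0,0],
  [0.085,0.05,-0.02,0,0],
  [0.085,0.045,-0.02,0,0],
  [0.085,0.04,-0.03,0,0],
])

```text
t: 5.4
ee_pos: [0.4184, -0.1662, 0.3047]
eef_rot: [0.011, 0.977, 0.214, 0.005]
force: [0.3, -1.1, 0.6]
finger_gap: 0.085
gripper_force: 0.0
```

```bash
python3 -c "
from h import *
st()"
```

```text
t 5.4 q [1.14, 0.02, -0.91, 1.96, 0.04, 1.15, -0.92] p [0.4184, -0.1662, 0.3047] F [0.3, -1.1, 0.6] gap 0.085 gf 0.0
toolx az 24.7 lean 1.4 toward az -52.1
[[ 0.909  0.417  0.016]
 [ 0.417 -0.908 -0.02 ]
 [ 0.006  0.025 -1.   ]]
```

>>> step_arm([
  [0.085,0.028,-0.035,0.02,0],
  [0.085,0.028,-0.035,0.02,0],
  [0.085,0.028,-0.034,0.02,0],
  [0.085,0,0,0.02,8.5],
  [0.085,0,0,0.02,8.5],
])

```text
t: 5.9
ee_pos: [0.4518, -0.0375, 0.2011]
eef_rot: [0.009, 0.998, 0.065, 0.007]
force: [0.1, -1.1, -0.5]
finger_gap: 0.0848
gripper_force: 0.0
```

>>> step_arm([
  [0.085,0,0,0,2],
  [0.085,0,0,0,0],
])

```text
t: 6.1
ee_pos: [0.4507, -0.0385, 0.2009]
eef_rot: [0.009, 0.999, 0.049, 0.006]
force: [0.3, 0.4, -0.2]
finger_gap: 0.0853
gripper_force: 0.0
```

```bash
python3 -c "
from h import *
import cv2
st()
im=robot.capture('wrist');p=robot.camera_params('wrist')
cv2.imwrite('pics/w1.png',cv2.resize(im[:,:,::-1],(800,600),interpolation=3))
for l in (-.055,0,.055):
  for h_ in (.104,):
    c,s=np.cos(.0982),np.sin(.0982); print(l,proj('wrist',(.4522+c*l,-.0359+s*l,h_)))
np.savez('w1.npz',R=p['R'],t=p['t'],k=[p['fx'],p['fy'],p['cx'],p['cy']]); print(p)
"
```

```text
t 6.1 q [0.84, 0.19, -0.98, 2.08, 0.22, 0.95, -1.74] p [0.4507, -0.0385, 0.2009] F [0.3, 0.4, -0.2] gap 0.0853 gf 0.0
toolx az 5.7 lean 1.3 toward az -53.4
[[ 0.995  0.098  0.013]
 [ 0.099 -0.995 -0.018]
 [ 0.011  0.019 -1.   ]]
-0.055 [398.80234276 390.64351651]
0 [398.62033172 293.35904105]
0.055 [398.41640302 184.35962005]
{'fx': 308.66804286002423, 'fy': 308.66804286002423, 'cx': 259.4791300267513, 'cy': 187.38389214979227, 'R': array([[ 0.09984315, -0.99480037,  0.02008926],
       [-0.96199283, -0.09135361,  0.25734084],
       [-0.25416754, -0.04501944, -0.96611185]]), 't': array([-0.08647401,  0.40526557,  0.46303727])}
```

View pics/w1.png

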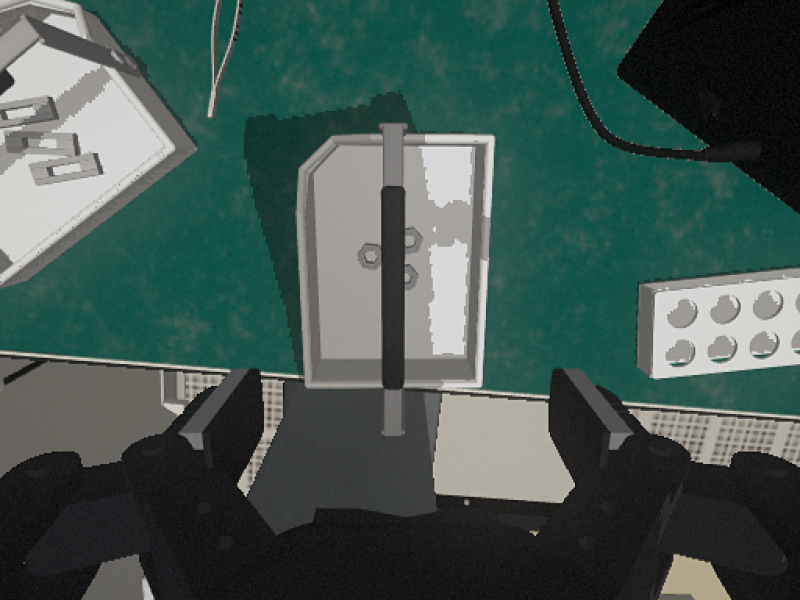

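The bar's top runs from (393,187) to (393,388), about 3 mm to +y of my fit. The three nuts lie under it near (390,255), and the pour corner is at the top left (315,150). Now I descend and grasp.

>>> step_arm([
  [0.085,0.001,-0.008,0.03,0],
  [0.085,0,0,0.03,0],
  [0.085,0,0,0.03,0],
  [0.085,0,0,0.025,0],
  [0.085,0,0,0.008,0],
])

```text
t: 6.65
ee_pos: [0.4492, -0.0329, 0.0742]
eef_rot: [0.009, 0.999, 0.05, 0.004]
force: [1.0, 0.3, 0.3]
finger_gap: 0.0852
gripper_force: 0.0
```

>>> step_arm([
  [0.0,0,0,0,0],
  [0.0,0,0,0,0],
  [0.0,0,0,0,0],
  [0.0,0,0,0,0],
  [0.0,0,0,0,0],
], newtons=100)

```text
t: 7.15
ee_pos: [0.4479, -0.0327, 0.0751]
eef_rot: [0.01, 0.999, 0.05, 0.004]
force: [-0.3, -1.2, 2.1]
finger_gap: 0.0118
gripper_force: 7.5
```

```bash
python3 -c "
from h import *
st()"
```

```text
t 7.15 q [0.66, 0.4, -0.86, 2.2, 0.49, 0.73, -2.01] p [0.4479, -0.0327, 0.0751] F [-0.3, -1.2, 2.1] gap 0.0118 gf 7.5
toolx az 5.8 lean 1.2 toward az -64.9
[[ 0.995  0.1    0.009]
 [ 0.101 -0.995 -0.019]
 [ 0.007  0.02  -1.   ]]
```

>>> step_arm([
  [0.0,0,0,0,0],
  [0.0,0,0,-0.01,0],
  [0.0,0,0,-0.02,0],
  [0.0,0,0,-0.03,0],
  [0.0,0,0,-0.03,0],
])

```text
t: 7.65
ee_pos: [0.4462, -0.0303, 0.1657]
eef_rot: [0.009, 0.999, 0.051, 0.003]
force: [0.1, -0.3, -2.3]
finger_gap: 0.0103
gripper_force: 98.1
```

>>> step_arm([
  [0.0,0,0,-0.03,-4],
  [0.0,0,0,-0.03,-7],
  [0.0,0,0,-0.03,-7],
  [0.0,0,0,-0.03,-7],
  [0.0,0,0,-0.03,-7],
])

```text
t: 8.15
ee_pos: [0.445, -0.0274, 0.3159]
eef_rot: [0.01, 0.945, 0.327, 0.0]
force: [0.3, -0.7, -2.8]
finger_gap: 0.0103
gripper_force: 98.1
```

```bash
python3 -c "
from h import *
import cv2
st()
cv2.imwrite('pics/s2.png',cv2.resize(robot.capture('side')[:,:,::-1],(800,600),interpolation=3))
"
```

```text
t 8.15 q [1.03, 0.02, -1.11, 1.94, 0.04, 1.19, -1.0] p [0.445, -0.0274, 0.3159] F [0.3, -0.7, -2.8] gap 0.0103 gf 98.1
toolx az 38.1 lean 1.1 toward az -68.3
[[ 0.787  0.617  0.007]
 [ 0.617 -0.786 -0.019]
 [-0.006  0.019 -1.   ]]
```

View pics/s2.png

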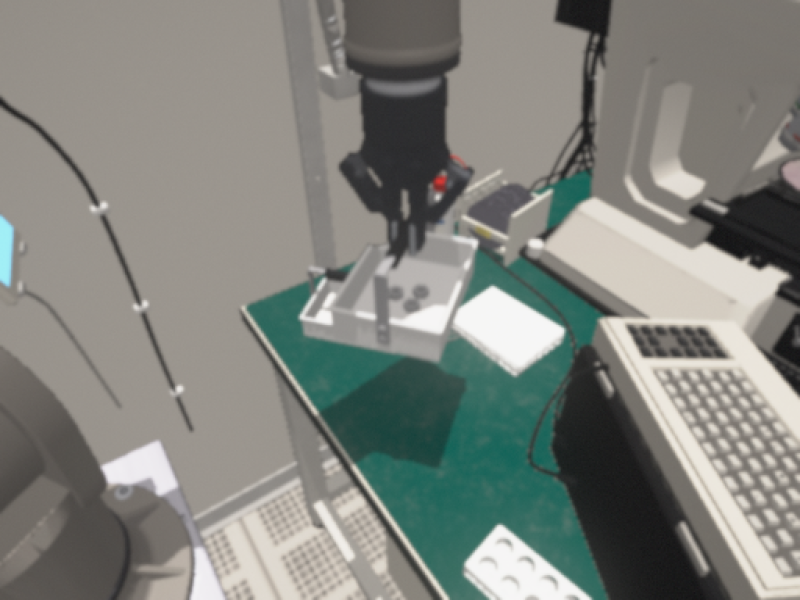

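>>> step_arm([
  [0.0,0,0,-0.03,-8],
  [0.0,0,0,-0.03,-8],
  [0.0,0,0,-0.03,-8],
  [0.0,0,0,-0.03,-8],
  [0.0,0,0,-0.03,-8],
])

```text
t: 8.7
ee_pos: [0.4438, -0.0245, 0.4658]
eef_rot: [0.01, 0.776, 0.63, -0.003]
force: [0.6, 0.2, -3.2]
finger_gap: 0.0106
gripper_force: 98.2
```

>>> step_arm([
  [0.0,0,0,-0.03,-8],
  [0.0,0,0,-0.03,-8],
  [0.0,0,0,-0.03,-8],
  [0.0,0,0,-0.03,-8],
  [0.0,0,0,-0.03,-8],
])

```text
t: 9.2
ee_pos: [0.4425, -0.0216, 0.6157]
eef_rot: [0.008, 0.514, 0.858, -0.006]
force: [-0.2, 0.8, -3.0]
finger_gap: 0.0104
gripper_force: 98.2
```

```bash
python3 -c "
from h import *
st()
"
```

```text
t 9.2 q [0.97, -0.05, -0.99, 1.36, -0.03, 1.8, 0.47] p [0.4425, -0.0216, 0.6157] F [-0.2, 0.8, -3.0] gap 0.0104 gf 98.2
toolx az 118.2 lean 1.2 toward az -67.9
[[-0.472  0.882  0.008]
 [ 0.881  0.472 -0.019]
 [-0.02  -0.002 -1.   ]]
```

>>> step_arm([
  [0.0,0,0,-0.03,-8],
  [0.0,0,0,-0.03,-8],
  [0.0,0,0,-0.04,0],
  [0.0,0,0,-0.04,0],
  [0.0,0,0,-0.04,0],
])

```text
t: 9.7
ee_pos: [0.4438, -0.0194, 0.7219]
eef_rot: [0.01, 0.392, 0.92, -0.008]
force: [0.1, -0.5, -3.3]
finger_gap: 0.0104
gripper_force: 98.2
```

>>> step_arm([
  [0.0,0,0,-0.04,0],
  [0.0,0,0,-0.04,0],
  [0.0,0,0,-0.04,0],
  [0.0,0,0,-0.04,0],
  [0.0,0,0,-0.04,0],
])

```text
t: 10.2
ee_pos: [0.4408, -0.0156, 0.7663]
eef_rot: [0.047, 0.389, 0.92, 0.01]
force: [-0.7, 0.9, -2.0]
finger_gap: 0.0105
gripper_force: 98.2
```

```bash
python3 -c "
from h import *
st()
"
```

```text
t 10.2 q [0.11, -0.01, -0.24, 1.01, 0.03, 2.05, 0.66] p [0.4408, -0.0156, 0.7663] F [-0.7, 0.9, -2.0] gap 0.0105 gf 98.2
toolx az 134.0 lean 5.5 toward az -10.7
[[-0.693  0.715  0.093]
 [ 0.717  0.697 -0.018]
 [-0.078  0.055 -0.995]]
```

>>> step_arm([
  [0.0,-0.02,0.02,-0.04,0],
  [0.0,-0.02,0.02,-0.04,0],
  [0.0,-0.02,0.02,-0.04,0],
  [0.0,-0.02,0.02,-0.04,0],
  [0.0,-0.02,0.02,-0.04,0],
])

```text
t: 10.7
ee_pos: [0.4778, -0.028, 0.7822]
eef_rot: [0.058, 0.391, 0.918, 0.025]
force: [0.2, -0.4, -3.4]
finger_gap: 0.0105
gripper_force: 98.2
```

```bash
python3 -c "
from h import *
st()
"
```

```text
t 10.7 q [-0.55, 0.03, 0.5, 0.94, -0.01, 2.05, 0.71] p [0.4778, -0.028, 0.7822] F [0.2, -0.4, -3.4] gap 0.0105 gf 98.2
toolx az 133.6 lean 7.2 toward az -0.1
[[-0.687  0.716  0.126]
 [ 0.722  0.692 -0.   ]
 [-0.087  0.091 -0.992]]
```

>>> step_arm([
  [0.0,-0.004,0.004,-0.049,0],
  [0.0,-0.004,0.004,-0.049,0],
  [0.0,-0.004,0.004,-0.049,0],
  [0.0,-0.004,0.004,-0.049,0],
  [0.0,-0.004,0.004,-0.049,0],
])

```text
t: 11.2
ee_pos: [0.4701, -0.0288, 0.8594]
eef_rot: [0.135, 0.386, 0.91, 0.062]
force: [0.2, 0.5, -2.7]
finger_gap: 0.0104
gripper_force: 98.2
```

```bash
python3 -c "
from h import *
st()
"
```

```text
t 11.2 q [-0.49, 0.01, 0.42, 0.79, 0.01, 2.05, 0.7] p [0.4701, -0.0288, 0.8594] F [0.2, 0.5, -2.7] gap 0.0104 gf 98.2
toolx az 132.8 lean 17.1 toward az 1.9
[[-0.666  0.686  0.293]
 [ 0.72   0.694  0.01 ]
 [-0.197  0.218 -0.956]]
```

>>> step_arm([
  [0.0,-0.011,0.012,-0.046,0],
  [0.0,-0.011,0.012,-0.046,0],
  [0.0,-0.013,0.014,-0.046,0],
  [0.0,-0.013,0.014,-0.046,0],
  [0.0,-0.013,0.014,-0.045,0],
])

```text
t: 11.7
ee_pos: [0.4791, -0.0311, 0.9311]
eef_rot: [0.205, 0.382, 0.896, 0.095]
force: [0.6, 1.0, -2.6]
finger_gap: 0.0101
gripper_force: 98.2
```

```bash
python3 -c "
from h import *
st()
"
```

```text
t 11.7 q [-0.99, 0.05, 1.09, 0.61, -0.11, 2.05, 0.78] p [0.4791, -0.0311, 0.9311] F [0.6, 1.0, -2.6] gap 0.0101 gf 98.2
toolx az 130.8 lean 26.1 toward az 1.9
[[-0.625  0.645  0.44 ]
 [ 0.723  0.69   0.015]
 [-0.294  0.327 -0.898]]
```

>>> step_arm([
  [0.0,-0.019,0.031,0.018,0],
  [0.0,-0.019,0.031,0.018,0],
  [0.0,-0.019,0.031,0.018,0],
])

```text
t: 12.0
ee_pos: [0.5319, -0.0108, 0.932]
eef_rot: [0.213, 0.38, 0.895, 0.094]
force: [-0.4, 3.2, -2.7]
finger_gap: 0.0105
gripper_force: 98.3
```

```bash
python3 -c "
from h import *
s,M=st();print(s['ee_pos']+M@[.072,-.046,.072])
"
```

```text
t 12.0 q [-0.58, 0.18, 0.8, 0.49, -0.24, 2.05, 0.78] p [0.5319, -0.0108, 0.932] F [-0.4, 3.2, -2.7] gap 0.0105 gf 98.3
toolx az 130.7 lean 26.9 toward az 0.7
[[-0.62   0.641  0.452]
 [ 0.721  0.693  0.006]
 [-0.31   0.33  -0.892]]
[0.49029706 0.0095627  0.83035221]
```

>>> step_arm([
  [0.0,-0.024,0.031,0.02,0],
  [0.0,-0.024,0.031,0.02,0],
  [0.0,-0.024,0.031,0.02,0],
  [0.0,-0.024,0.031,0.02,0],
])

```text
t: 12.4
ee_pos: [0.6563, 0.0006, 0.9013]
eef_rot: [0.218, 0.381, 0.893, 0.098]
force: [0.8, -1.1, -4.3]
finger_gap: 0.0101
gripper_force: 98.4
```

```bash
python3 -c "
from h import *
s,M=st();print(s['ee_pos']+M@[.072,-.046,.072])
"
```

```text
t 12.4 q [-0.26, 0.43, 0.78, 0.23, -0.55, 2.05, 0.77] p [0.6563, 0.0006, 0.9013] F [0.8, -1.1, -4.3] gap 0.0101 gf 98.4
toolx az 130.4 lean 27.6 toward az 1.2
[[-0.615  0.638  0.463]
 [ 0.723  0.69   0.009]
 [-0.314  0.341 -0.886]]
[0.61608238 0.02160176 0.79921239]
```

>>> step_arm([
  [0.0,-0.003,0.009,0.027,0],
  [0.0,-0.003,0.009,0.027,0],
  [0.0,-0.003,0.009,0.027,0],
  [0.0,-0.003,0.009,0.027,0],
  [0.0,-0.011,0.012,-0.046,0],
])

```text
t: 12.9
ee_pos: [0.7312, 0.0156, 0.8423]
eef_rot: [0.213, 0.388, 0.891, 0.103]
force: [1.1, -1.0, -0.2]
finger_gap: 0.0105
gripper_force: 98.5
```

>>> step_arm([
  [0.0,-0.015,0.016,-0.044,0],
  [0.0,-0.015,0.016,-0.044,0],
  [0.0,-0.015,0.016,-0.044,0],
  [0.0,-0.015,0.016,-0.044,0],
  [0.0,0,0,0,0],
])

```text
t: 13.4
ee_pos: [0.6454, 0.0036, 0.9292]
eef_rot: [0.243, 0.39, 0.88, 0.119]
force: [-0.6, -0.1, -1.9]
finger_gap: 0.0104
gripper_force: 98.6
```

```bash
python3 -c "
from h import *
s,M=st();print(s['ee_pos']+M@[.072,-.046,.072])
"
```

```text
t 13.4 q [-0.29, 0.45, 1.29, 0.21, -1.02, 2.05, 0.78] p [0.6454, 0.0036, 0.9292] F [-0.6, -0.1, -1.9] gap 0.0104 gf 98.6
toolx az 127.9 lean 31.4 toward az 2.3
[[-0.578  0.628  0.521]
 [ 0.744  0.668  0.021]
 [-0.335  0.399 -0.854]]
[0.61239316 0.02794953 0.82530255]
```

>>> step_arm([
  [0.0,-0.017,0.02,-0.043,-3],
  [0.0,-0.017,0.02,-0.043,-2],
  [0.0,-0.017,0.02,-0.043,0],
  [0.0,-0.017,0.02,-0.043,0],
])

```text
t: 13.8
ee_pos: [0.5793, 0.0098, 0.9902]
eef_rot: [0.292, 0.345, 0.883, 0.128]
force: [0.1, -0.2, -2.4]
finger_gap: 0.0106
gripper_force: 98.6
```

```bash
python3 -c "
from h import *
s,M=st();print(s['ee_pos']+M@[.072,-.046,.072])
"
```

```text
t 13.8 q [-0.38, 0.36, 1.37, 0.21, -1.02, 2.05, 0.86] p [0.5793, 0.0098, 0.9902] F [0.1, -0.2, -2.4] gap 0.0106 gf 98.6
toolx az 130.8 lean 37.2 toward az 2.3
[[-0.591  0.534  0.604]
 [ 0.684  0.729  0.025]
 [-0.427  0.428 -0.796]]
[0.55563907 0.0273175  0.88244383]
```

>>> step_arm([
  [0.0,0.006,-0.006,0.016,0],
  [0.0,0.011,-0.012,0.031,0],
  [0.0,0.011,-0.012,0.031,0],
  [0.0,0.011,-0.012,0.031,0],
  [0.0,0.011,-0.012,0.031,0],
])

```text
t: 14.3
ee_pos: [0.5734, 0.0076, 0.9657]
eef_rot: [0.304, 0.364, 0.867, 0.152]
force: [-1.8, -0.1, -1.8]
finger_gap: 0.0104
gripper_force: 98.6
```

```bash
python3 -c "
from h import *
s,M=st();print(s['ee_pos']+M@[.072,-.046,.072])
"
```

```text
t 14.3 q [-1.05, 0.16, 1.36, 0.61, -0.36, 1.8, 0.82] p [0.5734, 0.0076, 0.9657] F [-1.8, -0.1, -1.8] gap 0.0104 gf 98.6
toolx az 127.2 lean 39.7 toward az 3.7
[[-0.55   0.54   0.637]
 [ 0.724  0.689  0.042]
 [-0.416  0.484 -0.77 ]]
[0.55478417 0.03104957 0.85804382]
```

>>> step_arm([
  [0.0,0.011,-0.014,0.031,0],
  [0.0,0.011,-0.014,0.031,0],
  [0.0,0.011,-0.014,0.031,0],
  [0.0,0.011,-0.014,0.031,0],
  [0.0,0.011,-0.014,0.031,0],
])

```text
t: 14.8
ee_pos: [0.5815, -0.0019, 0.8424]
eef_rot: [0.286, 0.379, 0.866, 0.157]
force: [1.5, -1.2, -2.9]
finger_gap: 0.0107
gripper_force: 98.6
```

```bash
python3 -c "
from h import *
s,M=st();print(s['ee_pos']+M@[.072,-.046,.072])
"
```

```text
t 14.8 q [-1.29, -0.25, 0.78, 1.1, 0.4, 1.57, 0.42] p [0.5815, -0.0019, 0.8424] F [1.5, -1.2, -2.9] gap 0.0107 gf 98.6
toolx az 126.4 lean 38.1 toward az 5.2
[[-0.55   0.566  0.615]
 [ 0.746  0.664  0.056]
 [-0.376  0.489 -0.787]]
[0.56010329 0.02533095 0.73612062]
```

>>> step_arm([
  [0.0,0.01,-0.013,0.032,-4],
  [0.0,0.011,-0.012,0.032,-3],
  [0.0,0.0115,-0.0115,0.032,0],
  [0.0,0.0115,-0.0115,0.032,0],
  [0.0,0.0115,-0.0115,0.032,0],
])

```text
t: 15.3
ee_pos: [0.6161, -0.0017, 0.6649]
eef_rot: [0.294, 0.328, 0.887, 0.138]
force: [0.4, -0.2, -2.4]
finger_gap: 0.0104
gripper_force: 98.6
```

```bash
python3 -c "
from h import *
s,M=st();l=s['ee_pos']+M@[.072,-.046,.072];print(l,M.T@(np.array([.69,.038,.095])-l))
"
```

```text
t 15.3 q [-1.26, -0.37, 0.76, 1.55, 0.5, 1.24, 0.4] p [0.6161, -0.0017, 0.6649] F [0.4, -0.2, -2.4] gap 0.0104 gf 98.6
toolx az 132.7 lean 37.9 toward az 4.8
[[-0.611  0.501  0.613]
 [ 0.663  0.747  0.052]
 [-0.432  0.438 -0.789]]
[0.59321241 0.01542776 0.55687678] [ 0.15515853 -0.13699418  0.42469511]
```

>>> step_arm([
  [0.0,0.0115,-0.01,0.032,0],
  [0.0,0.0115,-0.01,0.032,0],
  [0.0,0.0115,-0.01,0.032,0],
  [0.0,0.0115,-0.01,0.032,0],
  [0.0,0.0115,-0.01,0.032,0],
])

```text
t: 15.8
ee_pos: [0.6542, 0.0069, 0.4921]
eef_rot: [0.294, 0.329, 0.887, 0.138]
force: [0.6, -0.1, -2.9]
finger_gap: 0.0101
gripper_force: 98.6
```

```bash
python3 -c "
from h import *
import cv2
s,M=st();l=s['ee_pos']+M@[.072,-.046,.072];print(l,M.T@(np.array([.69,.038,.095])-l))
a=robot.capture('side');w=robot.capture('wrist')
cv2.imwrite('pics/s3.png',cv2.resize(np.hstack([a,w])[:,:,::-1],(800,300),interpolation=cv2.INTER_AREA))
"
```

```text
t 15.8 q [-1.3, -0.31, 0.94, 1.85, 0.51, 0.86, 0.35] p [0.6542, 0.0069, 0.4921] F [0.6, -0.1, -2.9] gap 0.0101 gf 98.6
toolx az 132.6 lean 37.9 toward az 4.8
[[-0.611  0.501  0.613]
 [ 0.664  0.746  0.051]
 [-0.432  0.438 -0.789]]
[0.63126341 0.02402619 0.38405522] [ 0.09812583 -0.08674495  0.2646598 ]
```

View pics/s3.png

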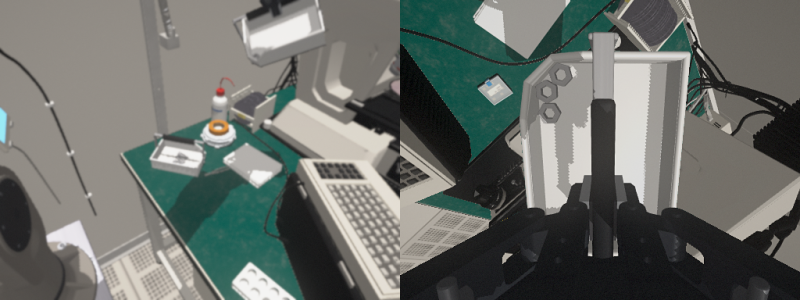

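>>> step_arm([
  [0.0,0.0115,-0.01,0.032,0],
  [0.0,0.0115,-0.01,0.032,0],
  [0.0,0.0115,-0.01,0.032,0],
  [0.0,0.0115,-0.01,0.032,0],
  [0.0,0.0115,-0.01,0.032,0],
])

```text
t: 16.4
ee_pos: [0.6822, 0.0102, 0.3532]
eef_rot: [0.295, 0.329, 0.887, 0.134]
force: [-0.6, -2.8, -0.9]
finger_gap: 0.0103
gripper_force: 98.7
```

```bash
python3 -c "
from h import *
s,M=st();l=s['ee_pos']+M@[.072,-.046,.072];print(l,M.T@(np.array([.69,.038,.095])-l))
"
```

```text
t 16.4 q [-1.71, -0.38, 1.35, 2.02, 0.83, 0.66, 0.09] p [0.6822, 0.0102, 0.3532] F [-0.6, -2.8, -0.9] gap 0.0103 gf 98.7
toolx az 132.6 lean 37.8 toward az 4.1
[[-0.61   0.505  0.611]
 [ 0.662  0.748  0.043]
 [-0.435  0.431 -0.79 ]]
[0.65910505 0.02658264 0.24515448] [ 0.05409429 -0.04066351  0.1380272 ]
```

>>> step_arm([
  [0.0,0.01,-0.008,0.027,0],
  [0.0,0.01,-0.008,0.027,0],
  [0.0,0.01,-0.008,0.027,0],
])

```text
t: 16.7
ee_pos: [0.6634, 0.0179, 0.2937]
eef_rot: [0.3, 0.328, 0.885, 0.138]
force: [0.3, -0.5, -2.7]
finger_gap: 0.0103
gripper_force: 101.2
```

```bash
python3 -c "
from h import *
s,M=st();l=s['ee_pos']+M@[.072,-.046,.072];print(l,M.T@(np.array([.69,.038,.095])-l))
"
```

```text
t 16.7 q [-1.79, -0.5, 1.37, 2.14, 1.13, 0.67, -0.19] p [0.6634, 0.0179, 0.2937] F [0.3, -0.5, -2.7] gap 0.0103 gf 101.2
toolx az 132.4 lean 38.6 toward az 4.3
[[-0.605  0.498  0.621]
 [ 0.663  0.747  0.047]
 [-0.441  0.44  -0.782]]
[0.64165993 0.03459643 0.18540665] [ 0.01289275 -0.01319203  0.10090321]
```

>>> step_arm([
  [0.0,-0.015,0.015,-0.027,0],
  [0.0,-0.02,0.02,-0.035,0],
  [0.0,-0.02,0.02,-0.035,0],
  [0.0,-0.02,0.02,-0.035,0],
  [0.0,-0.025,-0.01,-0.025,0],
])

```text
t: 17.2
ee_pos: [0.6587, -0.0054, 0.494]
eef_rot: [0.3, 0.326, 0.885, 0.139]
force: [1.0, 0.6, -3.6]
finger_gap: 0.0106
gripper_force: 101.2
```

>>> step_arm([
  [0.0,-0.027,-0.03,-0.002,0],
  [0.0,-0.027,-0.03,-0.002,0],
  [0.0,-0.027,-0.03,-0.002,0],
  [0.0,-0.027,-0.03,-0.002,0],
  [0.0,-0.027,-0.03,-0.002,0],
])

```text
t: 17.7
ee_pos: [0.6587, -0.2132, 0.4915]
eef_rot: [0.3, 0.329, 0.885, 0.138]
force: [0.2, 1.5, -3.7]
finger_gap: 0.0102
gripper_force: 101.2
```

```bash
python3 -c "
from h import *
s,M=st();l=s['ee_pos']+M@[.072,-.046,.072];print(l)
"
```

```text
t 17.7 q [-1.29, -0.49, 1.21, 1.76, 0.49, 0.9, 0.72] p [0.6587, -0.2132, 0.4915] F [0.2, 1.5, -3.7] gap 0.0102 gf 101.2
toolx az 132.3 lean 38.5 toward az 4.3
[[-0.604  0.499  0.621]
 [ 0.664  0.746  0.047]
 [-0.44   0.441 -0.782]]
[ 0.63702346 -0.19633128  0.38322554]
```

>>> step_arm([
  [0.0,-0.018,-0.039,-0.012,0],
  [0.0,-0.018,-0.039,-0.012,0],
  [0.0,-0.018,-0.039,-0.012,0],
  [0.0,-0.018,-0.039,-0.012,0],
  [0.0,-0.018,-0.039,-0.012,0],
])

```text
t: 18.2
ee_pos: [0.5694, -0.4068, 0.4986]
eef_rot: [0.305, 0.328, 0.884, 0.134]
force: [1.5, -0.4, -2.7]
finger_gap: 0.0104
gripper_force: 101.2
```

```bash
python3 -c "
from h import *
s,M=st();l=s['ee_pos']+M@[.072,-.046,.072];print(l)
"
```

```text
t 18.2 q [-1.05, -0.5, 1.37, 1.66, 0.21, 0.96, 1.24] p [0.5694, -0.4068, 0.4986] F [1.5, -0.4, -2.7] gap 0.0104 gf 101.2
toolx az 132.2 lean 38.9 toward az 3.3
[[-0.599  0.498  0.627]
 [ 0.661  0.75   0.036]
 [-0.452  0.436 -0.778]]
[ 0.54849039 -0.39106133  0.3900045 ]
```

>>> step_arm([
  [0.0,-0.024,0.022,-0.025,0],
  [0.0,-0.024,0.022,-0.025,0],
  [0.0,-0.024,0.022,-0.025,0],
  [0.0,-0.024,0.022,-0.025,0],
  [0.0,-0.024,0.022,-0.025,0],
])

```text
t: 18.7
ee_pos: [0.61, -0.4014, 0.6974]
eef_rot: [0.307, 0.331, 0.883, 0.131]
force: [0.7, 1.1, -2.6]
finger_gap: 0.0105
gripper_force: 101.2
```

```bash
python3 -c "
from h import *
s,M=st();l=s['ee_pos']+M@[.072,-.046,.072];print(l)
"
```

```text
t 18.7 q [-1.33, -0.5, 1.37, 1.18, 0.34, 1.35, 1.09] p [0.61, -0.4014, 0.6974] F [0.7, 1.1, -2.6] gap 0.0105 gf 101.2
toolx az 131.7 lean 39.0 toward az 2.6
[[-0.592  0.503  0.629]
 [ 0.665  0.747  0.029]
 [-0.455  0.435 -0.777]]
[ 0.58948449 -0.38583478  0.58871364]
```

>>> step_arm([
  [0.0,0.015,0.044,-0.015,0],
  [0.0,0.015,0.044,-0.015,0],
  [0.0,0.015,0.044,-0.015,0],
  [0.0,0.015,0.044,-0.015,0],
  [0.0,0.015,0.044,-0.015,0],
])

```text
t: 19.2
ee_pos: [0.6286, -0.1877, 0.816]
eef_rot: [0.307, 0.33, 0.883, 0.132]
force: [1.1, -0.7, -2.8]
finger_gap: 0.0102
gripper_force: 101.2
```

```bash
python3 -c "
from h import *
s,M=st();l=s['ee_pos']+M@[.072,-.046,.072];print(l)
"
```

```text
t 19.2 q [-1.36, -0.26, 1.25, 1.06, 0.23, 1.47, 0.89] p [0.6286, -0.1877, 0.816] F [1.1, -0.7, -2.8] gap 0.0102 gf 101.2
toolx az 131.8 lean 39.0 toward az 2.8
[[-0.593  0.502  0.629]
 [ 0.664  0.747  0.031]
 [-0.454  0.436 -0.777]]
[ 0.60806492 -0.17205133  0.70725699]
```

```bash
cat > fk.py <<'E'
import numpy as np, itertools
from scipy.spatial.transform import Rotation as Ro
from scipy.optimize import least_squares
D=[([.699,.196,.449,1.032,-.089,1.754,-.03],(.264,-.573,.670),(.086,.973,.213,.021)),
([.6,-.42,.2,2.13,.15,1.25,-.38],(.1481,-.3194,.3817),(.089,.973,.211,.022)),
([1.42,-.5,-.39,2.46,-.2,1.03,.03],(.1025,-.2133,.2431),(.063,.974,.219,.015)),
([.989,.427,.074,1.607,-.034,1.111,-.067],(.283,-.612,.231),(-.001,.977,.215,0)),
([1.14,.02,-.91,1.96,.04,1.15,-.92],(.4184,-.1662,.3047),(.011,.977,.214,.005)),
([.66,.4,-.86,2.2,.49,.73,-2.01],(.4479,-.0327,.0751),(.01,.999,.05,.004)),
([.97,-.05,-.99,1.36,-.03,1.8,.47],(.4425,-.0216,.6157),(.008,.514,.858,-.006)),
([-.49,.01,.42,.79,.01,2.05,.7],(.4701,-.0288,.8594),(.135,.386,.91,.062)),
([-.26,.43,.78,.23,-.55,2.05,.77],(.6563,.0006,.9013),(.218,.381,.893,.098)),
([-1.05,.16,1.36,.61,-.36,1.8,.82],(.5734,.0076,.9657),(.304,.364,.867,.152)),
([-1.79,-.5,1.37,2.14,1.13,.67,-.19],(.6634,.0179,.2937),(.3,.328,.885,.138)),
([-1.36,-.26,1.25,1.06,.23,1.47,.89],(.6286,-.1877,.816),(.307,.33,.883,.132))]
def tr(x,z): 
    T=np.eye(4);T[0,3]=x;T[2,3]=z;return T
def rt(ax,a):
    T=np.eye(4);T[:3,:3]=Ro.from_euler(ax,a).as_matrix();return T
def fk(q,p,s):
    return rt('z',s[0]*q[0]+p[0])@tr(p[4],p[5])@rt('y',q[1])@tr(p[6],p[7])@rt('z',s[1]*q[2]+p[1])@rt('y',q[3])@tr(p[8],p[9])@rt('z',s[2]*q[4]+p[2])@rt('y',q[5])@tr(p[10],0)@rt('z',s[3]*q[6]+p[3])@tr(0,p[11])
if __name__=="__main__":
    best=None;rng=np.random.default_rng(0)
    def res(p,s):
        o=[]
        for q,x,r in D:
            T=fk(q,p,s);o+=list(T[:3,3]-x)+list(.3*(T[:3,:3]-Ro.from_quat(np.roll(r,-1)).as_matrix()).ravel())
        return o
    for s in itertools.product([1,-1],repeat=4):
        for k in range(4):
            p0=np.r_[rng.uniform(-3,3,4) if k else np.zeros(4),0,.3,0,.4,0,.4,0,.25]
            r=least_squares(res,p0,args=(s,),max_nfev=150)
            if best is None or r.cost<best[0]: best=(r.cost,r.x,s)
    print(best[0],np.round(best[1],3),best[2]);np.savez('fk.npz',p=best[1],s=best[2])
E
python3 fk.py
```

```text
0.004440710600123462 [-7.500e-02 -1.800e-02  1.000e-03  1.488e+00  1.500e-02  3.650e-01
 -7.000e-03  5.280e-01 -3.000e-03  5.060e-01  2.600e-02  3.960e-01] (-1, -1, -1, -1)
```

```bash
cat > sim.py <<'E'
from h import *
from fk import fk
from scipy.optimize import lsq_linear
f=np.load('fk.npz');P,Sg=f['p'],f['s']
lo=np.array([-2.85,-.5,-1.23,.21,-1.02,.16,-2.73]);hi=np.array([2.85,2.14,1.37,2.46,4.16,2.05,2.73])
vm=.07*np.array([1.89,1.89,2.39,2.39,3.01,3.01,3.01])
F=lambda q:fk(q,P,Sg)
def err(T,G): return np.r_[G[:3,3]-T[:3,3],.3*Ro.from_matrix(G[:3,:3]@T[:3,:3].T).as_rotvec()]
def jac(q):
    T=F(q);return np.array([err(T,F(q+1e-4*e))/1e-4 for e in np.eye(7)]).T
def ik(q,G,n=3):
    for _ in range(n):
        J=jac(q);A=np.vstack([J,.02*np.eye(7)]);q=q+lsq_linear(A,np.r_[err(F(q),G),np.zeros(7)],(lo-q-1e-6,hi-q+1e-6)).x
    return q
def rotT(M,p):
    T=np.eye(4);T[:3,:3]=M;T[:3,3]=p;return T
E
python3 - <<'E'
from sim import *
s,M=st();q0=np.array(s['qpos']);print("fk err",F(q0)[:3,3]-s['ee_pos'])
L=np.array([.072,-.046,.072])
rng=np.random.default_rng(1)
z=M[:,2];ax=np.cross(z,[0,0,-1]);ax/=np.linalg.norm(ax)
for dl in(0,4,7):
  M2=Ro.from_rotvec(np.radians(dl)*ax).as_matrix()@M
  for lz in(.08,.1,.13):
    G=rotT(M2,np.array([.69,.038,lz])-M2@L);ok=[]
    for k in range(12):
        q=ik(np.clip(np.r_[rng.uniform(-2,1.5),rng.uniform(-.4,.8),rng.uniform(-1.2,1.3),2,rng.uniform(-1,1.5),.5,rng.uniform(-1,1)],lo,hi),G,25)
        if np.abs(err(F(q),G)).max()<2e-3: ok.append(q)
    print(dl,lz,len(ok));[print("   ",np.round(q,2)) for q in sorted(ok,key=lambda q:abs(q[2]))[:4]]
E
```

```text
t 19.2 q [-1.36, -0.26, 1.25, 1.06, 0.23, 1.47, 0.89] p [0.6286, -0.1877, 0.816] F [1.1, -0.7, -2.8] gap 0.0102 gf 101.2
toolx az 131.8 lean 39.0 toward az 2.8
[[-0.593  0.502  0.629]
 [ 0.664  0.747  0.031]
 [-0.454  0.436 -0.777]]
fk err [-0.01620143  0.00122155  0.00778349]
0 0.08 6
    [ 0.33  0.27 -0.56  2.19  1.38  0.16 -0.62]
    [ 0.33  0.27 -0.56  2.19  1.38  0.16 -0.63]
    [ 0.33  0.27 -0.56  2.19  1.38  0.16 -0.63]
    [ 0.37  0.28 -0.61  2.19  1.41  0.17 -0.65]
0 0.1 10
    [-0.38  0.22  0.34  2.15 -0.88  0.16  1.62]
    [-0.38  0.22  0.35  2.15 -0.89  0.16  1.64]
    [-0.38  0.22  0.35  2.15 -0.89  0.16  1.64]
    [-0.45  0.22  0.43  2.16 -1.    0.18  1.74]
0 0.13 12
    [-0.06  0.16 -0.06  2.11 -0.06  0.19  0.81]
    [-0.05  0.16 -0.06  2.11 -0.05  0.19  0.8 ]
    [-0.18  0.16  0.09  2.11 -0.23  0.19  0.97]
    [ 0.    0.16 -0.13  2.11  0.02  0.19  0.73]
4 0.08 12
    [-0.11  0.26 -0.    2.08 -0.11  0.19  0.86]
    [-0.16  0.26  0.06  2.08 -0.22  0.19  0.96]
    [-0.2   0.27  0.11  2.08 -0.3   0.2   1.04]
    [-0.24  0.27  0.16  2.08 -0.38  0.2   1.12]
4 0.1 8
    [-0.
[... 290 characters left out ...]
    [-0.24  0.2   0.16  2.04 -0.19  0.3   0.93]
    [ 0.05  0.2  -0.19  2.04  0.08  0.3   0.67]
7 0.08 11
    [-0.13  0.29  0.02  2.02 -0.09  0.28  0.84]
    [-0.15  0.29  0.04  2.02 -0.12  0.28  0.86]
    [ 0.01  0.29 -0.15  2.02  0.11  0.28  0.64]
    [ 0.01  0.29 -0.15  2.02  0.11  0.28  0.64]
7 0.1 10
    [-0.16  0.26  0.05  2.   -0.11  0.32  0.85]
    [-0.05  0.26 -0.08  2.    0.01  0.32  0.73]
    [-0.19  0.26  0.1   2.   -0.16  0.32  0.89]
    [-0.23  0.26  0.15  2.   -0.2   0.32  0.93]
7 0.13 11
    [-0.13  0.22  0.03  1.98 -0.07  0.38  0.81]
    [-0.16  0.22  0.06  1.98 -0.09  0.38  0.83]
    [ 0.17  0.23 -0.33  1.98  0.19  0.39  0.57]
    [-0.42  0.24  0.37  1.98 -0.31  0.4   1.03]
```

```bash
cat > search.py <<'E'
from sim import *
import time
def run(q,pts,M,step=.045):
    mind=0
    for w in pts:
        for _ in range(40):
            T=F(q);d=w-T[:3,3];n=np.linalg.norm(d)
            if n<.004: break
            G=T.copy();G[:3,3]+=d*min(1,step/n)
            q2=ik(q,G,2);k=max(1,np.max(np.abs(q2-q)/vm)); qn=q+(q2-q)/k
            if np.abs(qn-q).max()<2e-3: q=qn;break
            q=qn
    return q
if __name__=="__main__":
    s=robot.read_state();q0=np.clip(s['qpos'],lo,hi);M=F(q0)[:3,:3];L=np.array([.072,-.046,.072])
    goal=np.array([.69,.038,.11])-M@L
    rng=np.random.default_rng(2);t0=time.time();out=[]
    while time.time()-t0<200:
        n=rng.integers(0,4);W=[np.array([rng.uniform(.4,.85),rng.uniform(-.45,.15),rng.uniform(.5,1.0)]) for _ in range(n)]
        q=run(q0,W+[goal],M);T=F(q);e=np.linalg.norm(T[:3,3]-goal);a=np.degrees(np.linalg.norm(Ro.from_matrix(T[:3,:3]@M.T).as_rotvec()))
        out.append((e+.01*max(0,a-3),e,a,n,q,W))
    out.sort(key=lambda o:o[0]+.002*o[3]);print(len(out))
    for o in out[:5]: print(np.round(o[1:3],3),o[3],np.round(o[4],2),[np.round(w,2).tolist() for w in o[5]])
    d=[o for o in out if o[3]==0]; d and print("direct",np.round(d[0][1:3],3),np.round(d[0][4],2))
E
python3 search.py
```

```text
1105
[0.    0.583] 0 [-0.71  0.23  0.65  2.14 -0.62  0.16  1.31] []
[0.    0.583] 0 [-0.71  0.23  0.65  2.14 -0.62  0.16  1.31] []
[0.    0.583] 0 [-0.71  0.23  0.65  2.14 -0.62  0.16  1.31] []
[0.    0.583] 0 [-0.71  0.23  0.65  2.14 -0.62  0.16  1.31] []
[0.    0.583] 0 [-0.71  0.23  0.65  2.14 -0.62  0.16  1.31] []
direct [0.    0.583] [-0.71  0.23  0.65  2.14 -0.62  0.16  1.31]
```

>>> step_arm([
  [0.0,0.024,-0.004,0.035,0],
  [0.0,0.024,-0.004,0.035,0],
  [0.0,0.024,-0.004,0.035,0],
  [0.0,0.024,-0.004,0.035,0],
])

```text
t: 19.6
ee_pos: [0.6519, -0.1329, 0.6546]
eef_rot: [0.307, 0.33, 0.883, 0.132]
force: [1.2, -1.4, -2.1]
finger_gap: 0.0107
gripper_force: 101.2
```

```bash
python3 -c "
from h import *
s,M=st();l=s['ee_pos']+M@[.072,-.046,.072];print(l)
"
```

```text
t 19.6 q [-1.11, -0.29, 0.98, 1.5, 0.28, 1.12, 0.75] p [0.6519, -0.1329, 0.6546] F [1.2, -1.4, -2.1] gap 0.0107 gf 101.2
toolx az 131.8 lean 39.1 toward az 2.7
[[-0.593  0.502  0.629]
 [ 0.664  0.747  0.03 ]
 [-0.455  0.436 -0.776]]
[ 0.63140616 -0.11725816  0.54591349]
```

```bash
sed -i 's/<200/<120/' search.py; python3 search.py; python3 - <<'E'
from search import *
q=np.clip([-1.3,-.31,.94,1.85,.51,.86,.35],lo,hi);T=F(q)
print("replay of old failure:",np.round(run(q,[T[:3,3]+[.02,.01,-.2]],None),2))
E
```

```text
707
[0.    0.459] 0 [-0.73  0.24  0.67  2.13 -0.6   0.17  1.29] []
[0.    0.459] 0 [-0.73  0.24  0.67  2.13 -0.6   0.17  1.29] []
[0.    0.459] 0 [-0.73  0.24  0.67  2.13 -0.6   0.17  1.29] []
[0.    0.459] 0 [-0.73  0.24  0.67  2.13 -0.6   0.17  1.29] []
[0.    0.459] 0 [-0.73  0.24  0.67  2.13 -0.6   0.17  1.29] []
direct [0.    0.459] [-0.73  0.24  0.67  2.13 -0.6   0.17  1.29]
replay of old failure: [-1.23  0.07  1.18  2.12 -0.21  0.32  0.97]
```

```bash
python3 - <<'E'
from search import *
import sim
def run2(q,d,n,lam,W):
    for _ in range(n):
        G=F(q);G[:3,3]+=d
        for _ in range(3):
            J=jac(q)*W;q=np.clip(q+W*(J.T@np.linalg.solve(J@J.T+lam**2*np.eye(6),err(F(q),G))),lo,hi)
    return q
# segments: q0, world step per row, rows, actual end
segs=[([-1.26,-.37,.76,1.55,.5,1.24,.4],(.0077,.0018,-.0345),5,[-1.3,-.31,.94,1.85,.51,.86,.35]),
([-1.3,-.31,.94,1.85,.51,.86,.35],(.0077,.0018,-.0345),5,[-1.71,-.38,1.35,2.02,.83,.66,.09]),
([-1.36,-.26,1.25,1.06,.23,1.47,.89],(.0055,.014,-.04),4,[-1.11,-.29,.98,1.5,.28,1.12,.75]),
([-1.29,-.25,.78,1.1,.4,1.57,.42],(.0072,.0007,-.0356),5,[-1.26,-.37,.76,1.55,.5,1.24,.4]),
([-1.05,-.5,1.37,1.66,.21,.96,1.24],(.01,0,.04),5,[-1.33,-.5,1.37,1.18,.34,1.35,1.09])]
for lam in(.001,.03,.1):
  print(lam)
  for q,d,n,a in segs: print(np.round(run2(np.array(q),np.array(d),n,lam,np.ones(7)),2),a)
E
```

```text
0.001
[-1.28 -0.31  0.91  1.85  0.5   0.87  0.35] [-1.3, -0.31, 0.94, 1.85, 0.51, 0.86, 0.35]
[-0.02 -0.41 -0.45  2.38  1.17  0.58 -0.37] [-1.71, -0.38, 1.35, 2.02, 0.83, 0.66, 0.09]
[-1.1  -0.33  0.93  1.51  0.32  1.14  0.73] [-1.11, -0.29, 0.98, 1.5, 0.28, 1.12, 0.75]
[-1.24 -0.37  0.73  1.55  0.49  1.24  0.28] [-1.26, -0.37, 0.76, 1.55, 0.5, 1.24, 0.4]
[-1.43 -0.46  1.37  1.15  0.28  1.33  1.12] [-1.33, -0.5, 1.37, 1.18, 0.34, 1.35, 1.09]
0.03
[-1.28 -0.31  0.91  1.85  0.5   0.87  0.35] [-1.3, -0.31, 0.94, 1.85, 0.51, 0.86, 0.35]
[-1.55  0.03  1.37  2.07 -0.03  0.38  0.79] [-1.71, -0.38, 1.35, 2.02, 0.83, 0.66, 0.09]
[-1.12 -0.33  0.94  1.51  0.33  1.15  0.72] [-1.11, -0.29, 0.98, 1.5, 0.28, 1.12, 0.75]
[-1.24 -0.37  0.73  1.55  0.49  1.24  0.28] [-1.26, -0.37, 0.76, 1.55, 0.5, 1.24, 0.4]
[-1.42 -0.45  1.37  1.15  0.27  1.33  1.13] [-1.33, -0.5, 1.37, 1.18, 0.34, 1.35, 1.09]
0.1
[-1.28 -0.31  0.91  1.85  0.5   0.88  0.35] [-1.3, -0.31, 0.94, 1.85, 0.51, 0.86, 0.35]
[-1.46 -0.04  1.28  2.1   0.33  0.37  0.43] [-1.71, -0.38, 1.35, 2.02, 0.83, 0.66, 0.09]
[-1.23 -0.3   1.07  1.44  0.28  1.2   0.77] [-1.11, -0.29, 0.98, 1.5, 0.28, 1.12, 0.75]
[-1.25 -0.35  0.76  1.53  0.46  1.25  0.31] [-1.26, -0.37, 0.76, 1.55, 0.5, 1.24, 0.4]
[-1.3  -0.41  1.37  1.22  0.2   1.26  1.16] [-1.33, -0.5, 1.37, 1.18, 0.34, 1.35, 1.09]
```

```bash
cat > search2.py <<'E'
from sim import *
import time
def run(q,pts,lam,step=.035):
    n_=0;mq=9
    for w in pts:
        for _ in range(40):
            T=F(q);d=w-T[:3,3];n=np.linalg.norm(d)
            if n<.005: break
            G=T.copy();G[:3,3]+=d*min(1,step/n);q2=q
            for _ in range(2):
                J=jac(q2);mq=min(mq,np.linalg.svd(J)[1][-1]);q2=np.clip(q2+J.T@np.linalg.solve(J@J.T+lam**2*np.eye(6),err(F(q2),G)),lo,hi)
            k=max(1,np.max(np.abs(q2-q)/vm));q=q+(q2-q)/k;n_+=1
    return q,n_,mq
if __name__=="__main__":
    s=robot.read_state();q0=np.clip(s['qpos'],lo,hi);M=F(q0)[:3,:3];L=np.array([.072,-.046,.072]);p0=F(q0)[:3,3]
    goal=np.array([.69,.038,.11])-M@L
    rng=np.random.default_rng(2);t0=time.time();out=[];i=0
    while time.time()-t0<420:
        n=0 if i==0 else rng.integers(1,3);i+=1
        W=[np.array([rng.uniform(.4,.9),rng.uniform(-.45,.15),rng.uniform(.5,.95)]) for _ in range(n)]
        c=0;R=[]
        for lam in(.03,.003,.1):
            q,m,sv=run(q0,W+[goal],lam);T=F(q);e=np.linalg.norm(T[:3,3]-goal);a=np.degrees(np.linalg.norm(Ro.from_matrix(T[:3,:3]@M.T).as_rotvec()))
            c+=e+.01*max(0,a-2);R.append((q,m,sv,e,a))
            if c>.05 and n: break
        out.append((c+.0005*R[0][1],R,W))
        if n==0: print("direct",[(np.round(r[0],2),r[1],np.round(r[2:],3)) for r in R])
    out.sort(key=lambda o:o[0]);print(len(out))
    for o in out[:4]: print(round(o[0],3),[np.round(w,2).tolist() for w in o[2]],*[(np.round(r[0],2).tolist(),r[1],np.round(r[2:],3).tolist()) for r in o[1]],sep="\n  ")
E
python3 search2.py
```

```text
direct [(array([-0.78,  0.25,  0.7 ,  2.13, -0.5 ,  0.16,  1.16]), 14, array([3.100e-02, 1.000e-03, 1.292e+00])), (array([-0.74,  0.24,  0.69,  2.13, -0.67,  0.18,  1.35]), 14, array([0.033, 0.   , 0.057])), (array([-1.01,  0.31,  0.87,  2.11, -0.12,  0.17,  0.69]), 15, array([3.300e-02, 1.000e-03, 5.976e+00]))]
1493
0.021
  [[0.9, 0.04, 0.59], [0.88, -0.34, 0.54]]
  ([-0.84, 0.26, 0.8, 2.15, -0.9, 0.18, 1.57], 35, [0.03, 0.0, 1.005])
  ([-0.83, 0.27, 0.83, 2.13, -0.96, 0.25, 1.66], 35, [0.025, 0.0, 1.635])
  ([-0.84, 0.26, 0.77, 2.13, -0.64, 0.17, 1.26], 36, [0.033, 0.0, 2.31])
0.024
  [[0.87, 0.11, 0.74], [0.78, -0.39, 0.52]]
  ([-0.83, 0.26, 0.79, 2.15, -0.87, 0.18, 1.54], 41, [0.032, 0.0, 0.768])
  ([-0.85, 0.27, 0.83, 2.14, -0.9, 0.21, 1.57], 41, [0.034, 0.0, 0.041])
  ([-0.82, 0.25, 0.76, 2.14, -0.74, 0.16, 1.38], 42, [0.027, 0.0, 2.346])
0.025
  [[0.85, 0.08, 0.78], [0.72, -0.44, 0.57]]
  ([-0.83, 0.26, 0.79, 2.15, -0.87, 0.18, 1.54], 43, [0.032, 0.0, 0.883])
  ([-0.86, 0.27, 0.83, 2.14, -0.9, 0.21, 1.57], 44, [0.035, 0.0, 0.063])
  ([-0.85, 0.26, 0.8, 2.14, -0.77, 0.17, 1.4], 44, [0.022, 0.0, 2.338])
0.027
  [[0.79, 0.05, 0.66], [0.82, -0.42, 0.73]]
  ([-0.82, 0.26, 0.77, 2.14, -0.77, 0.18, 1.45], 41, [0.034, 0.0, 0.698])
  ([-0.81, 0.26, 0.78, 2.13, -0.82, 0.2, 1.49], 41, [0.034, 0.0, 0.041])
  ([-0.89, 0.27, 0.82, 2.13, -0.62, 0.17, 1.24], 43, [0.03, 0.0, 2.598])
```

>>> step_arm([
  [0.0,0.024,-0.004,0.035,0],
  [0.0,0.024,-0.004,0.035,0],
  [0.0,0.024,-0.004,0.035,0],
  [0.0,0.024,-0.004,0.035,0],
])

```text
t: 20.0
ee_pos: [0.6754, -0.0771, 0.4952]
eef_rot: [0.307, 0.33, 0.883, 0.132]
force: [1.1, 0.1, -2.0]
finger_gap: 0.0105
gripper_force: 101.2
```

```bash
python3 -c "
from h import *
s,M=st();l=s['ee_pos']+M@[.072,-.046,.072];print(l,M.T@(np.array([.69,.038,.11])-l))
"
```

```text
t 20.0 q [-1.13, -0.23, 1.02, 1.81, 0.28, 0.77, 0.66] p [0.6754, -0.0771, 0.4952] F [1.1, 0.1, -2.0] gap 0.0105 gf 101.2
toolx az 131.7 lean 39.1 toward az 2.7
[[-0.593  0.502  0.629]
 [ 0.664  0.747  0.03 ]
 [-0.455  0.436 -0.777]]
[ 0.65491499 -0.0614363   0.38648146] [ 0.17100961 -0.02870593  0.23977535]
```

>>> step_arm([
  [0.0,0.02,0.002,0.036,0],
  [0.0,0.02,0.002,0.036,0],
  [0.0,0.02,0.002,0.036,0],
])

```text
t: 20.3
ee_pos: [0.7053, -0.0258, 0.403]
eef_rot: [0.306, 0.324, 0.885, 0.135]
force: [-2.2, 5.3, 1.2]
finger_gap: 0.01
gripper_force: 101.3
```

```bash
python3 -c "
from h import *
s,M=st();l=s['ee_pos']+M@[.072,-.046,.072];print(l,M.T@(np.array([.69,.038,.11])-l))
"
```

```text
t 20.3 q [-1.21, 0.02, 1.2, 1.92, -0.1, 0.53, 0.93] p [0.7053, -0.0258, 0.403] F [-2.2, 5.3, 1.2] gap 0.01 gf 101.3
toolx az 132.5 lean 39.1 toward az 3.6
[[-0.602  0.492  0.629]
 [ 0.656  0.753  0.04 ]
 [-0.454  0.437 -0.776]]
[ 0.68460156 -0.01029424  0.29425997] [ 0.11215183 -0.04147148  0.14837552]
```

q2 has crossed zero, so the arm is on the right branch; continuing down.

>>> step_arm([
  [0.0,0.017,-0.006,0.023,0],
  [0.0,0.017,-0.006,0.023,0],
  [0.0,0.017,-0.006,0.023,0],
  [0.0,0.017,-0.006,0.023,0],
])

```text
t: 20.7
ee_pos: [0.7109, -0.0006, 0.2899]
eef_rot: [0.306, 0.327, 0.884, 0.133]
force: [0.7, 1.5, -1.9]
finger_gap: 0.01
gripper_force: 101.2
```

```bash
python3 -c "
from h import *
s,M=st();l=s['ee_pos']+M@[.072,-.046,.072];print(l,M.T@(np.array([.69,.038,.11])-l))
"
```

```text
t 20.7 q [-0.9, 0.21, 0.92, 2.05, -0.57, 0.32, 1.3] p [0.7109, -0.0006, 0.2899] F [0.7, 1.5, -1.9] gap 0.01 gf 101.2
toolx az 132.2 lean 39.0 toward az 3.2
[[-0.599  0.496  0.629]
 [ 0.66   0.751  0.035]
 [-0.455  0.436 -0.777]]
[0.6902639  0.01484801 0.18115131] [ 0.04776596 -0.01376044  0.05592546]
```

>>> step_arm([
  [0.0,0.014,-0.004,0.017,0],
  [0.0,0.014,-0.004,0.017,0],
  [0.0,0.014,-0.004,0.017,0],
  [0.0,0.006,-0.002,0.006,0],
  [0.0,0,0,0,0],
])

```text
t: 21.2
ee_pos: [0.7106, 0.0218, 0.2176]
eef_rot: [0.306, 0.327, 0.884, 0.133]
force: [0.0, 0.4, -2.4]
finger_gap: 0.0103
gripper_force: 101.2
```

```bash
python3 -c "
from h import *
import cv2
s,M=st();l=s['ee_pos']+M@[.072,-.046,.072];print(l,M.T@(np.array([.69,.038,.11])-l))
a=robot.capture('side');w=robot.capture('wrist')
cv2.imwrite('pics/s4.png',np.hstack([cv2.resize(a[60:300,190:430],(400,400),interpolation=3),cv2.resize(w[20:340,130:450],(400,400),interpolation=3)])[:,:,::-1])
for n in('side','wrist'): print(n,proj(n,l,1))
"
```

```text
t 21.2 q [-0.7, 0.29, 0.65, 2.11, -0.87, 0.17, 1.55] p [0.7106, 0.0218, 0.2176] F [0.0, 0.4, -2.4] gap 0.0103 gf 101.2
toolx az 132.2 lean 39.0 toward az 3.2
[[-0.599  0.497  0.628]
 [ 0.66   0.75   0.035]
 [-0.454  0.436 -0.777]]
[0.68985684 0.0373513  0.10888371] [-0.00016403  0.00104427 -0.00075499]
side [327.63312381 181.75630561]
wrist [188.99334658  91.84593234]
```

View pics/s4.png

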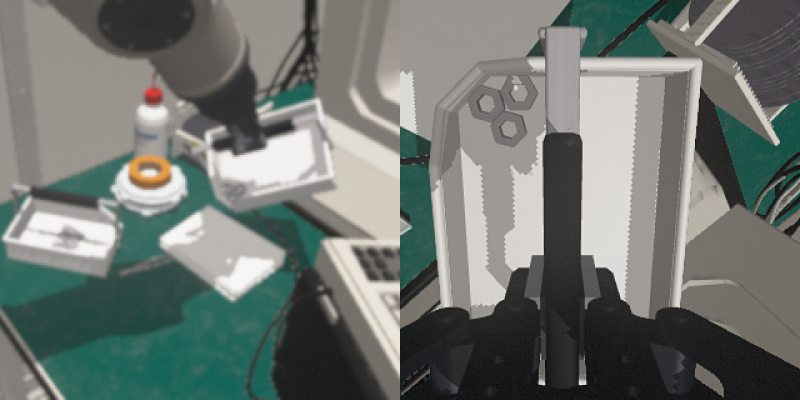

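>>> step_arm([
  [0.0,0.005,-0.005,0.009,0],
  [0.0,0.005,-0.005,0.009,0],
  [0.0,0.005,-0.005,0.009,0],
  [0.0,0,0,0,0],
])

```text
t: 21.7
ee_pos: [0.7137, 0.0192, 0.1928]
eef_rot: [0.298, 0.331, 0.886, 0.129]
force: [0.9, -0.4, -2.6]
finger_gap: 0.0105
gripper_force: 101.2
```

```bash
python3 -c "
from h import *
s,M=st();l=s['ee_pos']+M@[.072,-.046,.072];print(l,M.T@(np.array([.69,.038,.1])-l))
"
```

```text
t 21.7 q [-0.65, 0.33, 0.61, 2.11, -1.02, 0.16, 1.69] p [0.7137, 0.0192, 0.1928] F [0.9, -0.4, -2.6] gap 0.0105 gf 101.2
toolx az 132.3 lean 37.9 toward az 3.0
[[-0.604  0.509  0.613]
 [ 0.663  0.748  0.032]
 [-0.442  0.426 -0.79 ]]
[0.69091823 0.03485051 0.08457314] [-0.00417742  0.00845371 -0.01264256]
```

>>> step_arm([
  [0.0,0.016,-0.014,-0.004,0],
  [0.0,0.012,-0.01,-0.007,0],
  [0.0,0,0,0,0],
])

```text
t: 22.0
ee_pos: [0.6785, 0.0188, 0.1888]
eef_rot: [0.289, 0.332, 0.889, 0.125]
force: [0.8, 0.4, -2.0]
finger_gap: 0.0102
gripper_force: 101.2
```

```bash
python3 -c "
from h import *
s,M=st();l=s['ee_pos']+M@[.072,-.046,.072];print(l,M.T@(np.array([.69,.038,.095])-l))
"
```

```text
t 22.0 q [-0.74, 0.3, 0.69, 2.18, -1.02, 0.16, 1.69] p [0.6785, 0.0188, 0.1888] F [0.8, 0.4, -2.0] gap 0.0102 gf 101.2
toolx az 132.8 lean 36.8 toward az 3.0
[[-0.613  0.517  0.598]
 [ 0.662  0.749  0.031]
 [-0.431  0.415 -0.801]]
[0.65363548 0.03426947 0.08101747] [-0.02583964  0.0274009   0.0106447 ]
```

>>> step_arm([
  [0.0,-0.009,0.009,0.0035,0],
  [0.0,-0.009,0.009,0.0035,0],
  [0.0,-0.008,0.009,0.0035,0],
  [0.0,0,0,0,0],
  [0.0,0,0,0,0],
])

```text
t: 22.5
ee_pos: [0.7162, 0.0223, 0.2025]
eef_rot: [0.29, 0.33, 0.89, 0.124]
force: [-0.6, -0.4, -2.8]
finger_gap: 0.0104
gripper_force: 101.2
```

```bash
python3 -c "
from h import *
import cv2
s,M=st();l=s['ee_pos']+M@[.072,-.046,.072];print(l,M.T@(np.array([.69,.038,.095])-l),np.abs(s['dq']).max())
a=robot.capture('side');w=robot.capture('wrist')
cv2.imwrite('pics/s5.png',np.hstack([cv2.resize(a[60:300,190:430],(400,400),interpolation=3),cv2.resize(w[20:340,130:450],(400,400),interpolation=3)])[:,:,::-1])
"
```

```text
t 22.5 q [-0.77, 0.36, 0.76, 2.09, -0.98, 0.24, 1.64] p [0.7162, 0.0223, 0.2025] F [-0.6, -0.4, -2.8] gap 0.0104 gf 101.2
toolx az 133.0 lean 36.8 toward az 2.9
[[-0.614  0.515  0.598]
 [ 0.659  0.751  0.03 ]
 [-0.434  0.413 -0.801]]
[0.69130568 0.03737887 0.09465444] [ 1.06168097e-03 -6.34040905e-05 -1.03866336e-03] 0.025814676455706828
```

View pics/s5.png

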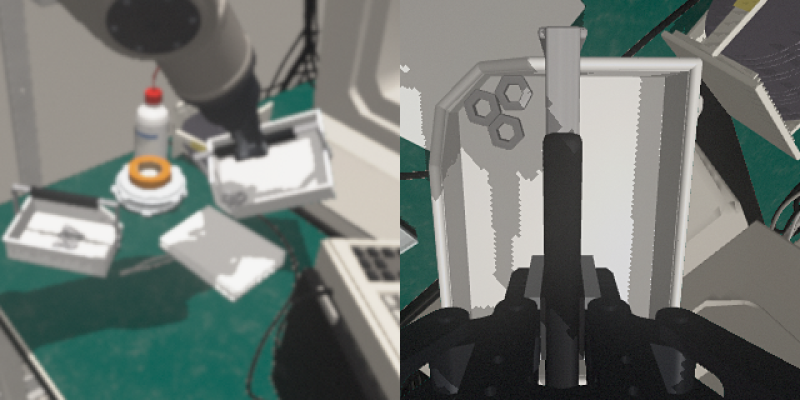

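The wrist picture shows all three nuts packed in the pour corner, at (485,107), (515,93) and (508,130). The strap tote is untouched in the side picture. I'll let the arm settle, then hand in.

>>> step_arm([
  [0.0,0,0,0,0],
  [0.0,0,0,0,0],
  [0.0,0,0,0,0],
  [0.0,0,0,0,0],
  [0.0,0,0,0,0],
])

```text
t: 23.1
ee_pos: [0.7158, 0.0223, 0.2028]
eef_rot: [0.29, 0.33, 0.89, 0.125]
force: [0.4, -0.5, -3.1]
finger_gap: 0.0101
gripper_force: 101.2
```

```bash
python3 -c "
from h import *
s,M=st();print(np.abs(s['dq']).max());print(robot.sign_off())
"
```

```text
t 23.1 q [-0.77, 0.35, 0.76, 2.09, -0.98, 0.24, 1.64] p [0.7158, 0.0223, 0.2028] F [0.4, -0.5, -3.1] gap 0.0101 gf 101.2
toolx az 132.9 lean 36.8 toward az 2.9
[[-0.614  0.515  0.598]
 [ 0.66   0.751  0.031]
 [-0.433  0.413 -0.801]]
0.003936548341656324
the job is handed in; nothing more can be done
None
```

Job handed in at 23.1 s: the nut tote is held still at about 37° with all three nuts in its pour corner, which sits about 7 cm above the middle of the wipes, and the strap tote was not touched; most of the tipping, and probably the nuts' slide, happened higher up and short of the stack, before I brought the tote over the wipes, because the arm could only be leaned near the edge of its reach.

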